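Index the packing turntable and hover a soap bar over its empty nest

TASK

Three of the four nests on the packing turntable are full: first turn the table counter-clockwise by its black peg until it comes up against its stop, with the empty nest at the red loading mark. Then take the yellow honey soap out of the grey crate, carry it over the rack of cartons without bumping it, and stop with the bar level, centred over the empty nest and lined up with it, about 15 mm above the nest's rim and never touching the turntable, for the fit check. Finish while still holding it there, motionless; leave the other soaps and the things on the table where they are.

Things in the scene. Friction and masses are not known exactly. Their poses are not given: they have to be found in the camera images.
- soap_honey: the yellow bar of soap lying flat in the grey crate, the one to carry; 75 x 50 x 30 mm, 0.11 kg; origin at the centre of its underside, x along its 75 mm length, z up. It is one of three bars side by side in the crate, about 85 mm apart across their widths. (Three more yellow bars are part of the turntable, in its full nests, and do not come off.)
- soap_green: green bar of soap in the crate, to be left alone; 75 x 50 x 30 mm, 0.11 kg; origin at the centre of its underside, x along its 75 mm length, z up
- soap_rose: pink bar of soap in the crate, to be left alone; 75 x 50 x 30 mm, 0.11 kg; origin at the centre of its underside, x along its 75 mm length, z up
- crate: grey open crate, fixed, 200 (x) x 300 (y) x 120 mm high, walls 5 mm, with an 8 mm lip round the outside of the rim; origin at the centre of its underside. It is filled to 78 mm above its underside with a flat, firm layer of packed cartons; the three loose bars lie on that layer. It may stand to the robot's left or right, with the turntable on the other side
- index_base: fixed base of the turntable, 200 x 200 mm with a red loading mark on its edge towards its own -x; origin at the centre of its underside, on the turntable's axis
- dial (a joint): angle of the turntable about its upright axis, rad, growing counter-clockwise seen from above; stop at 1.571, where the empty nest stands at the red mark (nest centre on the base's -x side). It turns stiffly (about 0.15 N m of friction, 1.5 N at the peg) and stays where it is left
- dial_axis (a point): point on the turntable's axis at the top face of its disc. The disc is aluminium, 270 mm across and 12 mm thick, its top 55 mm above the work surface. Soap bars in the full nests rise 30 mm above that face, a steel hub 10 mm. Axes turn with the disc: at joint value 0 they match those of the base
- peg_top (a point): centre of the top of the black upright peg by which the table is turned, 18 mm in diameter, standing 75 mm above the disc (top 130 mm above the work surface), 110 mm from the axis, 45 degrees counter-clockwise of the empty nest. Its nearest nest frames are about 33 mm from the peg's centre
- nest (a point): centre of the empty nest, level with the top of its blue rim (6 mm above the disc, 61 mm above the work surface), 80 mm from the axis. White floor, inside 81 x 56 mm, outside 89 x 64 mm; x runs along the nest's long side (tangential), y points away from the axis, z up; turns with the table
- carton_rack: fixed rack of upright brown cartons between crate and turntable, 380 (x) x 100 (y) x 151 mm high; origin at the centre of its underside
- spray_bottle: pink bottle with a white cap, 60 mm across, 190 mm high, loose, to be left alone; origin under its centre
- tape_roll: brown roll of tape lying flat, 100 mm across, 48 mm high, loose, to be left alone; origin under its centre
- jar: amber jar, 70 mm across, 100 mm high, loose, to be left alone; origin under its centre
- carton_tall: brown carton, 60 x 90 x 110 mm, loose, to be left alone; origin under its centre
There are look-alikes about, which are no part of the job. What is shaped like the soap_honey but blue or purple is not meant.

How it is judged:
By the outcome, as a careful person would: the job done as asked, in the order asked, and still so for the second after the job is handed in, while the arm keeps its last pose, push and grip.
It also fails if it takes over 61 s, if anything falls off the work surface, if the arm or the gripper's body presses on something with over 40 N, if the wrist force passes 120 N, or if a joint passes its speed limit or range.

ROBOT

A 6-joint arm with a two-finger parallel gripper is mounted at the origin on the work surface. World frame = base frame: x ahead of the robot, y to its left, z up, the work surface at z = 0. Lengths are in m, angles in degrees, forces in N, time in s.
With the tool pointing down it reaches from about 0.35 to 0.875 m from the base axis. Payload 4.2 kg.
Tool frame: the origin (TCP) lies on the mounting face of the last link; the fingertips stand 182 mm ahead of it and the grasp point (between the pads) lies 164 mm ahead of it (r.tcp_to_grasp is the distance from the TCP to the grasp point, in m); z points along the fingers, y is the line along which they close (so a half turn about z gives the same grasp; the last joint's range is limited). The gripper opens to 87 mm and grips with 3 to 60 N. Pads are 19 mm wide; open, the fingers measure 117 mm over their backs; the gripper's body (75 mm by 190 mm) begins 51 mm behind the grasp point.
Start: joints at [82.197, 22.042, 0.453, 0, -68.411, -14.817], TCP at [0.24, 0.577, 0.405] pointing down, gripper open.
Joint ranges: [-179.83, 179.83], [-69.29, 118.12], [-61.27, 80.66], [-181.25, 117.63], [-171.15, -9.14], [-177.46, 177.46]. Speed limits (degrees/s): [159.86, 159.86, 180, 180, 180, 180].

INTERFACE

Orientations are given as a 3x3 rotation matrix whose columns are the frame's x, y, z axes.
In Python, from station import sense, eyes, r gives the robot as it stands.
- The arm moves only by the tool jog_arm, never from a script. Its argument "increments" is a list of rows, each a list of 4 numbers: the shift along the tool's x, y, z normalised to -1 to 1, where 1 is 0.02 m, then the turn about the tool's z normalised to -1 to 1, where 1 is 0.08 rad. A call has 1 to 10 rows; each row shifts and turns the commanded pose from where the row before left it, along the tool's axes as they then stand; what a row does not reach is not made up. A row lasts 1/10 s, in which the tool goes at most 50 mm and 8.59 degrees, less where a joint would pass 70% of its speed; a pose out of reach is approached as far as the arm can. A call with a number of a shift or a turn outside -1 to 1 is refused whole. A call with a gripper value outside its range is refused whole. "grip" is the finger opening in mm, from 0 to 87, set as the call begins (left out, the last holds). The fingers move at their own pace and stop on an object; the grip force is fixed at half the most. Time passes only in rows, so rows that do not move let the fingers close. It gives the time, the measured TCP pose, the force, the opening and the grip force at its end, in the units of the state.
- sense(): the state, without advancing time (a new reading comes with each control period).
- eyes.capture(name): name is "scene" or "side" or "wrist"; returns the picture (420x560x3 uint8, blue, green, red); there is no depth.
- eyes.get_calibration(name): a dict with "camera_matrix" (3x3 intrinsics, pixels), "R" (3x3) and "t" (3): a world point X has camera coordinates R X + t; the wrist camera has in their place "T_tool_cam" (4x4, takes a point from camera to tool coordinates, whose origin is the TCP and whose axes are the flange's). Camera axes: x right, y down, z forward; pixel columns grow to the right and rows downward; lengths in m; the calibration is good to about 2 mm. A picture is of the moment at which its call begins: read the wrist's pose just before it. get_calibration takes no time and is no camera call.
- r.finish_job(): hands the job in; it is judged then, once.
Trained networks look in the newest picture that a camera, given by its name, has taken for a name from the list of things; names that differ only in an ending like _2 or _b are one class to them, and where a whole thing is asked for, a point or a joint stands for the part that bears it (a point fixed in the world has none). Each returns a list of dicts, best first, with "conf" (0 to 1); they miss things now and then, are a little off and sometimes report something else, mostly with a low value. They report only what shows in the picture. A call takes as long as a camera call. They do not tell look-alikes from the thing itself.
- eyes.spot_in(camera, name): "centre" ([x, y, z] in m, in world coordinates, good to about 4 mm: the middle of the surface that is visible of it).
- eyes.outline_of(camera, name): "mask" (420x560 bool, what is visible of it).
The state is a dict: "time_s": time; "joints": joint angles; "joint_velocities": joint speeds; "effort": joint torques, N m; "tcp_pos": TCP position; "ee_rot": TCP orientation; "wrist_force": force on the tool from outside, world axes, zero at the start; "moment": the same for the moment, N m; "gripper_width": opening from 0.0 (shut) to 1.0 (fully open); "gripper_force": force on a finger pad.
Only numpy, scipy, OpenCV 4.12 (cv2) and the standard library are available. Lean on these libraries where they do the work, as an engineer would, in place of code of your own. Each camera call takes 0.05 s, during which the arm holds its last target. There are 200 camera calls.

## Working session

There is one attempt and no reset: what is moved stays moved. The work goes in short steps, Python scripts to look and compute and a tool call to move; the robot and the scene stay as the last step left them, time stands still between calls to the robot, and variables do not carry over. Pictures are saved under pics/ and viewed, at most 10 in all, crops included, and the job is handed in when it is done.

Besides the shell and the picture viewer there is one more tool, called as name([rows], argument=value, ...), one row to a line, values as JSON. jog_arm: Moves the arm, as the interface text tells. Its arguments: {"type":"object","properties":{"increments":{"type":"array"},"grip":{"type":"number"}},"required":["increments"]}

```bash
mkdir -p pics; ls
python3 - <<'E'
from station import sense, eyes, r
import cv2,numpy as np
s=sense();print(s['time_s'],s['tcp_pos'],np.round(s['ee_rot'],3).tolist())
a=eyes.capture('scene');b=eyes.capture('side')
cv2.imwrite('pics/scene.png',a);cv2.imwrite('pics/side.png',b)
for n in ['soap_honey','soap_green','soap_rose','crate','index_base','dial','peg_top','nest','carton_rack','spray_bottle','tape_roll','jar','carton_tall']:
  for c in ['scene','side']:
    try: print(n,c,[(np.round(d['centre'],3).tolist(),round(d['conf'],2)) for d in eyes.spot_in(c,n)][:5])
    except Exception as e: print(n,c,e)
E
```

```text
pics
0.0 [0.24028037 0.57674141 0.40365739] [[0.923, -0.385, -0.001], [-0.385, -0.923, -0.002], [0.0, 0.002, -1.0]]
soap_honey scene [([0.382, -0.52, 0.032], 0.71), ([0.546, -0.387, 0.105], 0.58), ([0.805, 0.137, 0.035], 0.49), ([0.528, -0.307, 0.11], 0.27)]
soap_honey side [([0.358, -0.525, 0.029], 0.83), ([0.32, -0.387, 0.033], 0.61), ([0.516, -0.39, 0.108], 0.59)]
soap_green scene [([0.548, -0.216, 0.11], 0.71), ([0.785, 0.262, 0.074], 0.35)]
soap_green side [([0.525, -0.225, 0.109], 0.89)]
soap_rose scene [([0.529, -0.309, 0.107], 0.77), ([0.809, 0.137, 0.035], 0.55), ([0.579, 0.271, 0.056], 0.4)]
soap_rose side [([0.507, -0.31, 0.108], 0.8)]
crate scene [([0.584, -0.303, 0.073], 0.65)]
crate side [([0.513, -0.039, 0.113], 0.71), ([0.525, -0.331, 0.079], 0.55)]
index_base scene [([0.584, 0.264, 0.05], 0.95), ([0.577, 0.27, 0.057], 0.64), ([0.786, 0.262, 0.074], 0.54)]
index_base side [([0.536, 0.254, 0.054], 0.78)]
dial scene []
dial side [([0.548, 0.258, 0.052], 0.9)]
peg_top scene [([0.585, 0.27, 0.057], 0.81), ([0.785, 0.258, 0.07], 0.31)]
peg_top side [([0.544, 0.261, 0.054], 0.74)]
nest scene [([0.574, 0.272, 0.055], 0.67)]
nest side [([0.549, 0.253, 0.057], 0.91), ([0.538, 0.255, 0.055], 0.63)]
carton_rack scene [([0.634, -0.005, 0.143], 0.64), ([0.549, -0.218, 0.11], 0.3)]
carton_rack side [([0.513, -0.039, 0.112], 0.68)]
spray_bottle scene [([0.802, -0.14, 0.102], 0.88), ([0.551, -0.214, 0.107], 0.68)]
spray_bottle side [([0.762, -0.156, 0.103], 0.87)]
tape_roll scene [([0.806, 0.14, 0.035], 0.86), ([0.576, 0.271, 0.059], 0.42)]
tape_roll side [([0.817, 0.155, 0.042], 0.85)]
jar scene [([0.785, 0.259, 0.072], 0.74)]
jar side [([0.753, 0.243, 0.066], 0.85)]
carton_tall scene [([0.788, -0.258, 0.092], 0.84)]
carton_tall side [([0.741, -0.279, 0.085], 0.96)]
```

View pics/scene.png

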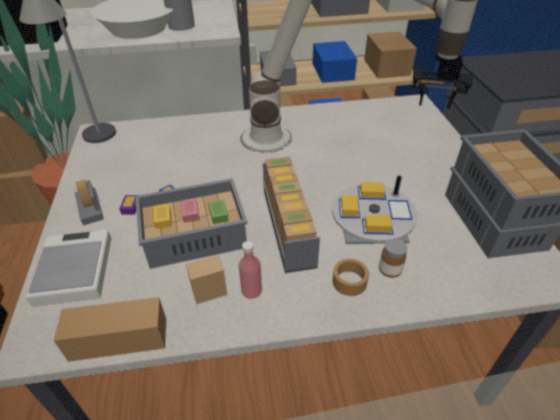

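View pics/side.png

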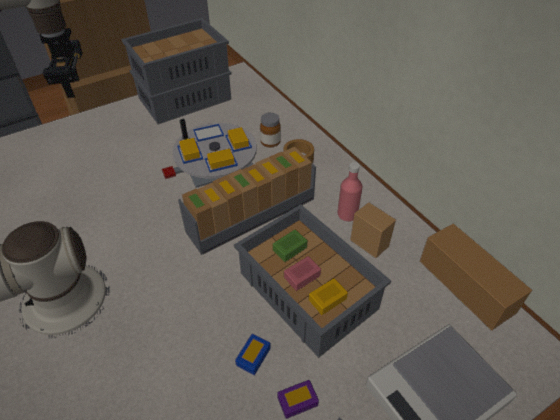

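Both views agree. The turntable is at the robot's left (scene 374,210) and the empty white nest is at scene (400,210) / side (208,132). The peg is at scene (398,183) / side (184,128), and the red mark is at side (168,173).

The honey candidates are the yellow bar in the crate (scene 163,216 / side 328,296), the yellow bars fixed in the turntable nests, and the blue (254,353) and purple (298,398) look-alikes on the table. The one in the crate fits the description. Next I'll measure it and enlarge the views.

```bash
cat > h.py <<'E'
import cv2,numpy as np
from station import sense,eyes,r
def ray(c,px):
    k=eyes.get_calibration(c);K=np.array(k['camera_matrix'],float)
    if 'T_tool_cam' in k:
        T=np.array(k['T_tool_cam']);s=sense();R=np.array(s['ee_rot'])
        o=R@T[:3,3]+s['tcp_pos'];Rw=R@T[:3,:3]
    else:
        Rw=np.array(k['R']).T;o=-Rw@np.array(k['t'])
    return o,Rw@np.linalg.solve(K,[px[0],px[1],1.])
def plane(c,px,z):
    o,d=ray(c,px);return o+d*(z-o[2])/d[2]
def pix(c,X):
    k=eyes.get_calibration(c);K=np.array(k['camera_matrix'],float);X=np.array(X,float)
    if 'T_tool_cam' in k:
        T=np.array(k['T_tool_cam']);s=sense()
        p=np.array(s['ee_rot']).T@(X-s['tcp_pos']);p=T[:3,:3].T@(p-T[:3,3])
    else: p=np.array(k['R'])@X+np.array(k['t'])
    p=K@p;return p[:2]/p[2]
def blobs(m,box,amin=8):
    x0,y0,x1,y1=box;q=np.zeros(m.shape,np.uint8);q[y0:y1,x0:x1]=m[y0:y1,x0:x1]
    n,l,st,ce=cv2.connectedComponentsWithStats(q)
    return [(l==i,st[i].tolist(),ce[i]) for i in range(1,n) if st[i,4]>=amin]
E
python3 - <<'E'
from h import *
for c,pb,tb in [('scene',(388,165,408,200),(325,175,425,245)),('side',(174,112,194,142),(165,115,262,190))]:
    im=cv2.imread(f'pics/{c}.png');hsv=cv2.cvtColor(im,cv2.COLOR_BGR2HSV)
    k=eyes.get_calibration(c); print(c,'cam',ray(c,(0,0))[0].round(3))
    for m,st,ce in blobs((hsv[...,2]<50),pb): print(' peg',st,plane(c,(ce[0],st[1]+2),.13).round(3), plane(c,(ce[0],st[1]+st[3]),.055).round(3))
    yel=cv2.inRange(hsv,(18,120,100),(35,255,255))
    for m,st,ce in blobs(yel,tb): print(' tyel',st[4],plane(c,ce,.078).round(3))
    red=cv2.inRange(hsv,(0,170,80),(6,255,255))
    for m,st,ce in blobs(red,(150,160,185,185)): print(' red',st,plane(c,ce,.03).round(3))
    for m,st,ce in blobs(yel,(140,195,190,235) if c=='scene' else (300,275,355,320)): print(' honey',st,plane(c,ce,.105).round(3))
a=cv2.imread('pics/scene.png');b=cv2.imread('pics/side.png')
x=cv2.resize(a[165:255,320:430],None,fx=3.6,fy=3.6,interpolation=2);y=cv2.resize(b[110:200,155:265],None,fx=3.6,fy=3.6,interpolation=2)
x2=cv2.resize(a[180:260,135:245],(396,270),interpolation=2);y2=cv2.resize(b[210:340,235:390],(396,270),interpolation=2)
cv2.imwrite('pics/crop1.png',np.vstack([np.hstack([x,y]),np.hstack([x2,y2])])[:600,:800])
print(eyes.get_calibration('wrist'))
E
```

```text
scene cam [ 1.528 -0.172  0.983]
 peg [394, 177, 6, 17, 49] [0.513 0.358 0.13 ] [0.501 0.376 0.055]
 tyel 312 [0.491 0.29  0.078]
 tyel 302 [0.553 0.197 0.078]
 tyel 383 [0.647 0.259 0.078]
 honey [153, 204, 19, 25, 411] [ 0.539 -0.386  0.105]
side cam [ 0.123 -0.837  1.003]
 peg [178, 112, 5, 3, 10] [0.509 0.4   0.13 ] [0.539 0.501 0.055]
 peg [180, 119, 8, 20, 91] [0.502 0.359 0.13 ] [0.495 0.369 0.055]
 tyel 313 [0.636 0.254 0.078]
 tyel 316 [0.48  0.287 0.078]
 tyel 383 [0.542 0.192 0.078]
 tyel 112 [0.596 0.07  0.078]
 tyel 100 [0.502 0.076 0.078]
 tyel 14 [0.458 0.088 0.078]
 red [163, 167, 12, 9, 66] [0.398 0.277 0.03 ]
 honey [308, 278, 40, 37, 753] [ 0.518 -0.39   0.105]
{'camera_matrix': array([[291.162171  ,   0.        , 272.73648518],
       [  0.        , 291.162171  , 208.53223749],
       [  0.        ,   0.        ,   1.        ]]), 'T_tool_cam': array([[ 6.79541620e-04, -9.69781687e-01, -2.43973395e-01,
         6.61557294e-02],
       [ 9.99999769e-01,  6.51450379e-04,  1.95827971e-04,
         4.12985769e-04],
       [-3.09738191e-05, -2.43973471e-01,  9.69781906e-01,
         2.07790453e-02],
       [ 0.00000000e+00,  0.00000000e+00,  0.00000000e+00,
         1.00000000e+00]])}
```

View pics/crop1.png

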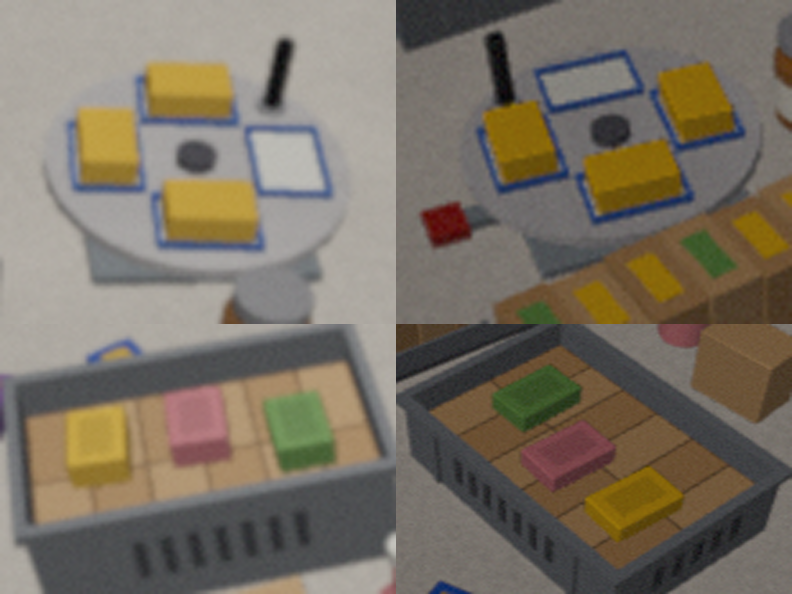

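The crop confirms the soap: crate yellow at scene (163,216), at the end of the row away from the rack. The turntable shows hub, peg, empty nest and red mark clearly. Moving above the peg.

jog_arm([
  [0.96, 0.29, 0, 0],
  [0.96, 0.29, 0, 0],
  [0.96, 0.29, 0, 0],
  [0.96, 0.29, 0, 0],
  [0.96, 0.29, 0, 0],
  [0.96, 0.29, 0, 0],
  [0.96, 0.29, 0, 0],
  [0.96, 0.29, 0, 0],
  [0.96, 0.29, 0, 0],
  [0.96, 0.29, 0, 0],
])

```text
time_s: 2.4
tcp_pos: [0.3967, 0.4475, 0.405]
ee_rot: [[0.923, -0.386, 0.0], [-0.386, -0.923, -0.0], [0.0, 0.0, -1.0]]
wrist_force: [0.6, 0.8, -0.5]
gripper_width: 1.001
gripper_force: 0.0
```

jog_arm([
  [0.96, 0.29, 0, 0],
  [0.96, 0.29, 0, 0],
  [0.96, 0.29, 0, 0],
  [0.96, 0.29, 0, 0],
  [0.96, 0.29, 0, 0],
  [0.96, 0.29, 0, 0],
  [0.96, 0.29, 0, 0],
  [0, 0, 0, 1],
  [0, 0, 0, 1],
  [0, 0, 0, 1],
])

```text
time_s: 3.4
tcp_pos: [0.5045, 0.3585, 0.4048]
ee_rot: [[0.802, -0.597, -0.0], [-0.597, -0.802, -0.0], [0.0, 0.0, -1.0]]
wrist_force: [-0.4, -0.5, -0.3]
gripper_width: 1.0
gripper_force: 0.0
```

jog_arm([
  [0, 0, 0, 1],
  [0, 0, 0, 1],
  [0, 0, 0, 1],
  [0, 0, 0, 1],
  [0, 0, 0, 0.35],
  [0, 0, 0, 0],
  [0, 0, 0, 0],
])

```text
time_s: 4.1
tcp_pos: [0.504, 0.3597, 0.4048]
ee_rot: [[0.555, -0.832, -0.0], [-0.832, -0.555, -0.0], [0.0, 0.0, -1.0]]
wrist_force: [0.1, -0.4, -0.0]
gripper_width: 1.002
gripper_force: 0.0
```

Run:
```python
from h import *
s=sense();print(s['time_s'],s['tcp_pos'],np.round(s['ee_rot'],3).tolist(),s['joints'],s['wrist_force'])
im=eyes.capture('wrist');cv2.imwrite('pics/w1.png',im)
print('hub',plane('scene',(374.2,208.3),.065),plane('side',(214.4,146.4),.065))
print('peg',plane('scene',(399.4,176.7),.13),plane('side',(182.8,120.6),.13))
```

```text
4.1 [0.50396477 0.35974813 0.40481918] [[0.555, -0.832, -0.0], [-0.832, -0.555, -0.0], [0.0, 0.0, -1.0]] [ 5.04768195e+01  2.14750644e+01 -4.07021202e-01  8.18275433e-04
 -6.81192601e+01 -1.67612680e+01] [ 0.10446156 -0.40090483 -0.03959738]
hub [0.56742121 0.27518208 0.065     ] [0.5587273  0.26827497 0.065     ]
peg [0.50278866 0.37003126 0.13      ] [0.50129577 0.36213299 0.13      ]
```

View pics/w1.png

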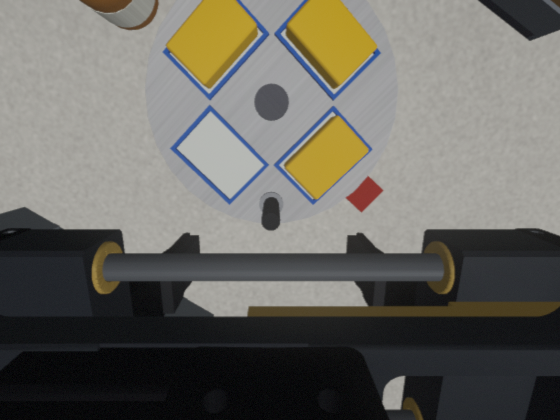

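The wrist view shows hub (271,102), peg top (271,221) centred between the fingers, empty nest (220,155), and red mark (365,194).

Run:
```python
from h import *
hub=plane('wrist',(271,102),.065);peg=plane('wrist',(271,221),.13);nest=np.mean([plane('wrist',p,.061) for p in [(210,107),(268,164),(229,203),(172,149)]],0)
red=plane('wrist',(365,194),.06);red2=plane('wrist',(365,194),.03)
for n,p in [('hub',hub),('peg',peg),('nest',nest),('red',red),('red2',red2)]:
    d=p-hub;print(n,p.round(4),np.hypot(*d[:2]).round(4),np.degrees(np.arctan2(d[1],d[0])).round(1))
```

```text
hub [0.5605 0.2777 0.065 ] 0.0 0.0
peg [0.4997 0.3682 0.13  ] 0.109 123.9
nest [0.5757 0.3554 0.061 ] 0.0792 78.9
red [0.4176 0.3    0.06  ] 0.1446 171.1
red2 [0.4062 0.2996 0.03  ] 0.1558 171.9
```

jog_arm([
  [-0.43, 0, 0, 0],
  [0, 0, 1, 0],
  [0, 0, 1, 0],
  [0, 0, 1, 0],
  [0, 0, 1, 0],
  [0, 0, 1, 0],
  [0, 0, 1, 0],
  [0, 0, 0.1, 0],
  [0, 0, 0, 0],
])

```text
time_s: 5.05
tcp_pos: [0.4989, 0.368, 0.2826]
ee_rot: [[0.555, -0.832, -0.0], [-0.832, -0.555, -0.001], [0.001, 0.001, -1.0]]
wrist_force: [-0.2, 0.5, -0.1]
gripper_width: 1.003
gripper_force: 0.0
```

jog_arm([
  [0, 0, 0, 0],
  [0, 0, 0, 0],
  [0, 0, 0, 0],
  [0, 0, 0, 0],
  [0, 0, 0, 0],
  [0, 0, 0, 0],
], grip=23)

```text
time_s: 5.65
tcp_pos: [0.499, 0.3675, 0.2829]
ee_rot: [[0.555, -0.832, 0.0], [-0.832, -0.555, 0.0], [-0.0, -0.0, -1.0]]
wrist_force: [-0.3, -0.0, 0.2]
gripper_width: 0.542
gripper_force: 0.0
```

jog_arm([
  [0.02, 0.44, 0, -1],
  [0.02, 0.44, 0, -1],
  [0.02, 0.44, 0, -1],
])

```text
time_s: 5.95
tcp_pos: [0.4793, 0.3512, 0.2829]
ee_rot: [[0.739, -0.674, 0.003], [-0.674, -0.739, 0.004], [-0.001, -0.005, -1.0]]
wrist_force: [1.4, 2.8, -2.9]
gripper_width: 0.304
gripper_force: 1.8
```

jog_arm([
  [0.02, 0.44, 0, -1],
  [0.02, 0.44, 0, -1],
  [0.02, 0.44, 0, -1],
  [0.02, 0.44, 0, -1],
  [0.02, 0.44, 0, -1],
  [0.02, 0.44, 0, -1],
  [0.02, 0.44, 0, -1],
])

```text
time_s: 6.65
tcp_pos: [0.4521, 0.2963, 0.2829]
ee_rot: [[0.984, -0.178, 0.001], [-0.178, -0.984, 0.003], [0.001, -0.003, -1.0]]
wrist_force: [-0.5, 3.7, -1.5]
gripper_width: 0.264
gripper_force: 1.6
```

jog_arm([
  [0.02, 0.44, 0, -1],
  [0.02, 0.44, 0, -1],
  [0.02, 0.44, 0, -1],
  [0.02, 0.44, 0, -1],
  [0.02, 0.44, 0, -1],
  [0.02, 0.44, 0, -1],
  [0, 0, 0, 0],
])

```text
time_s: 7.35
tcp_pos: [0.4555, 0.2429, 0.2829]
ee_rot: [[0.956, 0.292, -0.0], [0.292, -0.956, -0.0], [-0.0, 0.0, -1.0]]
wrist_force: [0.3, 0.4, -0.2]
gripper_width: 0.262
gripper_force: 0.0
```

Run:
```python
from h import *
s=sense();print(s['time_s'],s['tcp_pos'],s['joints'].round(1),s['wrist_force'])
im=eyes.capture('wrist');cv2.imwrite('pics/w2.png',im)
```

```text
7.35 [0.45547492 0.24288976 0.28286119] [ 46.1  18.9 -24.2  -0.  -46.9  60.9] [ 0.29196802  0.39777611 -0.17440024]
```

View pics/w2.png

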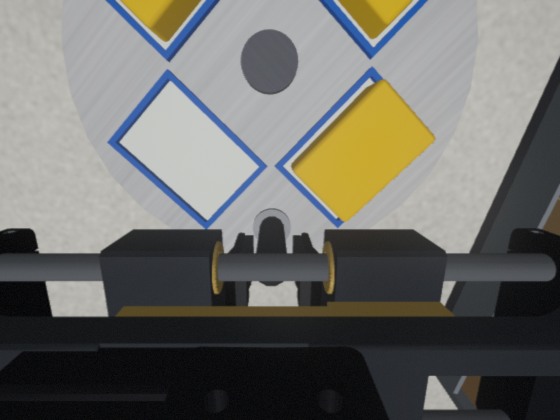

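The peg (270,245) sits in the cage, the nest follows, and the table has turned about 73°. Continuing with smaller checks.

jog_arm([
  [0.02, 0.44, 0, -1],
  [0.02, 0.44, 0, -1],
  [0.02, 0.44, 0, -1],
])

```text
time_s: 7.7
tcp_pos: [0.4663, 0.22, 0.2829]
ee_rot: [[0.858, 0.513, 0.001], [0.513, -0.858, 0.002], [0.002, -0.001, -1.0]]
wrist_force: [-0.7, 3.6, -0.2]
gripper_width: 0.264
gripper_force: 1.5
```

jog_arm([
  [0.01, 0.22, 0, -0.5],
  [0.01, 0.22, 0, -0.5],
])

```text
time_s: 7.9
tcp_pos: [0.4712, 0.2125, 0.2829]
ee_rot: [[0.815, 0.579, 0.0], [0.579, -0.815, 0.001], [0.001, -0.0, -1.0]]
wrist_force: [-1.7, 1.4, 0.5]
gripper_width: 0.261
gripper_force: 1.1
```

jog_arm([
  [0, 0.15, 0, -0.3],
])

```text
time_s: 8.0
tcp_pos: [0.473, 0.21, 0.2829]
ee_rot: [[0.802, 0.598, 0.0], [0.598, -0.802, 0.001], [0.001, -0.0, -1.0]]
wrist_force: [-1.5, 1.1, -0.0]
gripper_width: 0.265
gripper_force: 1.0
```

jog_arm([
  [0, 0.15, 0, -0.34],
  [0, 0.15, 0, -0.34],
])

```text
time_s: 8.2
tcp_pos: [0.4752, 0.2073, 0.2828]
ee_rot: [[0.769, 0.639, -0.002], [0.639, -0.769, 0.007], [0.003, -0.006, -1.0]]
wrist_force: [-18.8, 22.4, 5.8]
gripper_width: 0.265
gripper_force: 14.5
```

jog_arm([
  [0, 0.15, 0, -0.34],
  [0, 0, 0, 0],
])

```text
time_s: 8.4
tcp_pos: [0.4758, 0.2069, 0.2827]
ee_rot: [[0.752, 0.659, -0.004], [0.659, -0.752, 0.01], [0.004, -0.01, -1.0]]
wrist_force: [-20.5, 23.7, 6.3]
gripper_width: 0.269
gripper_force: 15.5
```

The stop was reached: force jumped to 31 N after 94° of turning. Backing off and rising.

jog_arm([
  [0, -0.3, 0, 0],
  [0, 0, 0, 0],
  [0, 0, 0, 0],
], grip=45)

```text
time_s: 8.7
tcp_pos: [0.4746, 0.2071, 0.2827]
ee_rot: [[0.75, 0.661, -0.0], [0.661, -0.75, -0.001], [-0.0, 0.0, -1.0]]
wrist_force: [-0.3, 0.7, -0.1]
gripper_width: 0.452
gripper_force: 0.0
```

jog_arm([
  [0, 0, -1, 0],
  [0, 0, -1, 0],
  [0, 0, -1, 0],
  [0, 0, -1, 0],
  [0, 0, -1, 0],
  [0, 0, -1, 0],
  [0, 0, -1, 0],
  [0, 0, 0, 0],
  [0, 0, 0, 0],
], grip=87)

```text
time_s: 9.6
tcp_pos: [0.4746, 0.2064, 0.4225]
ee_rot: [[0.751, 0.66, -0.0], [0.66, -0.751, 0.0], [-0.0, -0.0, -1.0]]
wrist_force: [0.2, 0.1, -0.9]
gripper_width: 0.996
gripper_force: 0.0
```

Run:
```python
from h import *
s=sense();print(s['time_s'],s['tcp_pos'],np.round(s['ee_rot'],3).tolist(),s['joints'].round(1),s['wrist_force'])
im=eyes.capture('wrist');cv2.imwrite('pics/w3.png',im)
```

```text
9.6 [0.4746216  0.20641672 0.42245485] [[0.751, 0.66, -0.0], [0.66, -0.751, 0.0], [-0.0, -0.0, -1.0]] [ 41.5  10.8 -12.8  -0.  -66.4  89.8] [ 0.15910317  0.05574168 -0.90955432]
```

View pics/w3.png

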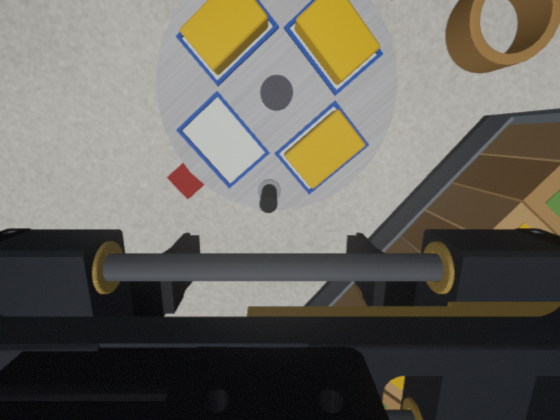

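The nest (223,140) now stands beside the red mark (185,181), with hub (276,92) and peg top (268,208). Measuring it by colour.

```bash
cat >> h.py <<'E'
def nestfit(im,box,zr=.061):
    hsv=cv2.cvtColor(im,cv2.COLOR_BGR2HSV);m=cv2.inRange(hsv,(105,110,60),(125,255,255))
    m=cv2.morphologyEx(m,cv2.MORPH_CLOSE,np.ones((3,3)))
    b=max(blobs(m>0,box),key=lambda b:b[1][4])
    ys,xs=np.nonzero(b[0]);P=np.array([plane('wrist',p,zr)[:2] for p in zip(xs,ys)])
    return cv2.minAreaRect((P*1000).astype(np.float32)),b[1]
E
python3 - <<'E'
from h import *
im=cv2.imread('pics/w3.png')
print(nestfit(im,(165,85,274,200)))
h=plane('wrist',(276,92.5),.065);pg=plane('wrist',(268.5,207),.13);rd=plane('wrist',(185,181),.03)
c=np.mean([plane('wrist',p,.061) for p in [(218,92),(270,152),(229,187),(177,130)]],0)
print(h,pg,c,rd)
for q in (pg,c,rd): print(np.hypot(*(q-h)[:2]),np.degrees(np.arctan2(*(q-h)[1::-1])))
s=sense()
k='wrist'
for n,X in [('honey',(.53,-.388,.108)),('t',(.56,.27,.06))]: print(n,pix('wrist',X))
E
```

```text
(((481.02899169921875, 287.85107421875), (87.62474060058594, 62.86961364746094), 82.01517486572266), [177, 92, 92, 96, 757])
[0.55939811 0.27652985 0.065     ] [0.47081443 0.20859083 0.13      ] [0.48170602 0.2869598  0.061     ] [0.40623519 0.29638841 0.03      ]
0.11163681912022401 -142.51369455943146
0.07838906327294487 172.3539093551546
0.1544449530841607 172.61244490785
honey [636.63000657 459.04181523]
t [280.75549573  96.88487179]
```

Nest centre is (0.4815, 0.2875), radial direction 172.3°, long side at 82.0°. That agrees with the 80 mm radius and the red mark. Now to the crate.

jog_arm([
  [0, 0, 0, 1],
  [0, 0, 0, 1],
  [0, 0, 0, 1],
  [0, 0, 0, 1],
  [0, 0, 0, 1],
  [0, 0, 0, 1],
  [0, 0, 0, 1],
  [0, 0, 0, 1],
  [0, 0, 0, 1],
])

```text
time_s: 10.55
tcp_pos: [0.4745, 0.2068, 0.4212]
ee_rot: [[1.0, -0.001, -0.002], [-0.001, -1.0, -0.002], [-0.002, 0.002, -1.0]]
wrist_force: [0.1, 0.4, -0.1]
gripper_width: 0.998
gripper_force: 0.0
```

jog_arm([
  [0, 1, 0, 0],
  [0, 1, 0, 0],
  [0, 1, 0, 0],
  [0, 1, 0, 0],
  [0, 1, 0, 0],
  [0, 1, 0, 0],
  [0, 1, 0, 0],
  [0, 1, 0, 0],
  [0, 1, 0, 0],
  [0, 1, 0, 0],
])

```text
time_s: 11.55
tcp_pos: [0.4748, 0.006, 0.4213]
ee_rot: [[1.0, 0.002, -0.003], [0.002, -1.0, -0.001], [-0.003, 0.001, -1.0]]
wrist_force: [0.8, 0.7, -0.6]
gripper_width: 1.001
gripper_force: 0.0
```

jog_arm([
  [0, 1, 0, 0],
  [0, 1, 0, 0],
  [0, 1, 0, 0],
  [0, 1, 0, 0],
  [0, 1, 0, 0],
  [0, 1, 0, 0],
  [0, 1, 0, 0],
  [0, 1, 0, 0],
  [0, 1, 0, 0],
  [0, 1, 0, 0],
])

```text
time_s: 12.55
tcp_pos: [0.4754, -0.1939, 0.4212]
ee_rot: [[1.0, 0.002, -0.003], [0.002, -1.0, 0.0], [-0.003, -0.0, -1.0]]
wrist_force: [-0.6, -0.4, -0.2]
gripper_width: 0.999
gripper_force: 0.0
```

jog_arm([
  [-0.1, 1, 0, 0],
  [-0.1, 1, 0, 0],
  [-0.1, 1, 0, 0],
  [-0.1, 1, 0, 0],
  [-0.1, 1, 0, 0],
  [-0.1, 1, 0, 0],
  [-0.1, 1, 0, 0],
  [-0.1, 1, 0, 0],
  [0, 0.5, 0, 0],
  [0, 0, 0, 0],
], grip=66)

```text
time_s: 13.55
tcp_pos: [0.46, -0.3639, 0.4213]
ee_rot: [[1.0, 0.001, -0.002], [0.001, -1.0, 0.001], [-0.002, -0.001, -1.0]]
wrist_force: [-0.1, -0.4, 0.2]
gripper_width: 0.758
gripper_force: 0.0
```

Run:
```python
from h import *
s=sense();print(s['time_s'],s['tcp_pos'],np.round(s['ee_rot'],3).tolist(),s['joints'].round(1),s['wrist_force'])
im=eyes.capture('wrist');cv2.imwrite('pics/w4.png',im)
hsv=cv2.cvtColor(im,cv2.COLOR_BGR2HSV);yel=cv2.inRange(hsv,(20,150,90),(34,255,255))
for m,st,ce in blobs(yel,(0,0,560,300),200):
    ys,xs=np.nonzero(m);P=np.array([plane('wrist',p,.108)[:2] for p in zip(xs,ys)])
    print(st,cv2.minAreaRect((P*1000).astype(np.float32)))
```

```text
13.55 [ 0.45997416 -0.36392513  0.42126463] [[1.0, 0.001, -0.002], [0.001, -1.0, 0.001], [-0.002, -0.001, -1.0]] [-22.5  17.7  -3.6  -0.  -68.8 112.6] [-0.07859677 -0.38667737  0.15447571]Traceback (most recent call last):
  File "<stdin>", line 6, in <module>
  File "h.py", line 12, in plane
    o,d=ray(c,px);return o+d*(z-o[2])/d[2]
        ~~~^^^^^^
  File "h.py", line 6, in ray
    T=np.array(k['T_tool_cam']);s=sense();R=np.array(s['ee_rot'])
                                  ~~~~~^^
ValueError: time passes only in moves, steps and waits
```

View pics/w4.png

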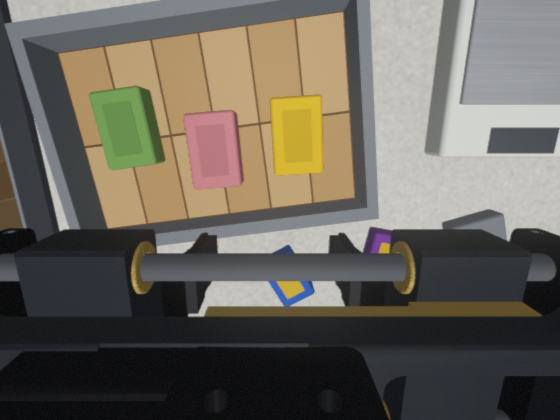

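The wrist view shows the honey bar at (297,136), pink at (213,150) and green at (127,128) in the crate. The blue and purple look-alikes are outside it, at (290,275) and (380,245).

```bash
python3 - <<'E'
import re
t=open('h.py').read()
t=t.replace("s=sense()","s=S()").replace("def ray","_s={}\ndef S():\n    if not _s: _s.update(sense())\n    return _s\ndef ray",1)
open('h.py','w').write(t)
E
python3 - <<'E'
from h import *
im=cv2.imread('pics/w4.png')
hsv=cv2.cvtColor(im,cv2.COLOR_BGR2HSV);yel=cv2.inRange(hsv,(20,150,60),(34,255,255))
for m,st,ce in blobs(yel,(260,80,340,190),200):
    ys,xs=np.nonzero(m)
    for z in (.108,):
        P=np.array([plane('wrist',p,z)[:2] for p in zip(xs,ys)]);print(st,cv2.minAreaRect((P*1000).astype(np.float32)))
print('inset',plane('wrist',(297.5,136),.108))
for e in [((282,110),(284,162)),((312,109),(313,161))]:
    a,b=[plane('wrist',p,.108) for p in e];print(np.degrees(np.arctan2(*(a-b)[1::-1])))
v=hsv[136,265:335,:].tolist();print([ (265+i,x[2]) for i,x in enumerate(v)][::1])
v=hsv[88:182,297,:].tolist();print([ (88+i,x[2]) for i,x in enumerate(v)])
x=cv2.resize(im[80:190,255:340],(510,660)[::1],interpolation=2)[:600];cv2.imwrite('pics/crop4.png',x)
E
```

```text
Traceback (most recent call last):
  File "h.py", line 16, in plane
    o,d=ray(c,px);return o+d*(z-o[2])/d[2]
        ~~~^^^^^^
  File "h.py", line 8, in ray
    k=eyes.get_calibration(c);K=np.array(k['camera_matrix'],float)
ValueError: time passes only in moves, steps and waits
```

Calibration calls need caching too.

```bash
sed -i 's/^import cv2,numpy as np/import cv2,numpy as np,functools/; s/k=eyes.get_calibration(c)/k=cal(c)/; s/^_s={}/_s={}\ncal=functools.lru_cache(None)(lambda c:eyes.get_calibration(c))/' h.py
python3 - <<'E'
from h import *
im=cv2.imread('pics/w4.png')
hsv=cv2.cvtColor(im,cv2.COLOR_BGR2HSV);yel=cv2.inRange(hsv,(20,150,60),(34,255,255))
for m,st,ce in blobs(yel,(260,80,340,190),200):
    ys,xs=np.nonzero(m)
    P=np.array([plane('wrist',p,.108)[:2] for p in zip(xs,ys)]);print(st,cv2.minAreaRect((P*1000).astype(np.float32)))
print('inset',plane('wrist',(297.5,136),.108))
for e in [((282,110),(284,162)),((312,109),(313,161))]:
    a,b=[plane('wrist',p,.108) for p in e];print(np.degrees(np.arctan2(*(a-b)[1::-1])))
x=cv2.resize(im[80:190,255:340],None,fx=5.4,fy=5.4,interpolation=2);cv2.imwrite('pics/crop4.png',x)
E
```

```text
[270, 95, 53, 80, 3917] ((524.9198608398438, -386.8815612792969), (74.32125091552734, 49.29713439941406), 3.7735986709594727)
inset [ 0.5248575  -0.38724146  0.108     ]
2.8979851241049697
3.189025129931879
```

View pics/crop4.png

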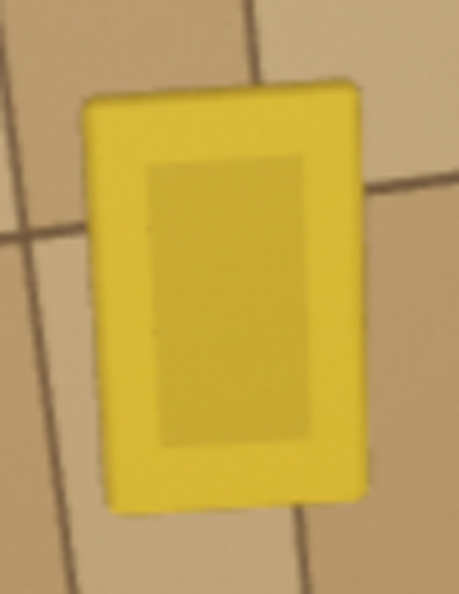

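The enlarged crop confirms the yellow bar. The fit gives 74×49 mm, centre (0.525, -0.387), yaw 3.3°. Grasping across the width.

jog_arm([
  [0.81, 0.29, 0, 0],
  [0.81, 0.29, 0, 0],
  [0.81, 0.29, 0, 0],
  [0.81, 0.29, 0, 0],
  [0, 0, 0, -0.72],
  [0, 0, 0, 0],
  [0, 0, 0, 0],
])

```text
time_s: 14.3
tcp_pos: [0.5251, -0.3852, 0.4226]
ee_rot: [[0.998, 0.06, -0.0], [0.06, -0.998, 0.0], [-0.0, -0.0, -1.0]]
wrist_force: [-1.0, 0.1, -0.6]
gripper_width: 0.759
gripper_force: 0.0
```

jog_arm([
  [0, 0, 1, 0],
  [0, 0, 1, 0],
  [0, 0, 1, 0],
  [0, 0, 1, 0],
  [0, 0, 0, 0],
])

```text
time_s: 14.8
tcp_pos: [0.524, -0.3852, 0.3398]
ee_rot: [[0.998, 0.059, -0.006], [0.059, -0.998, 0.003], [-0.005, -0.004, -1.0]]
wrist_force: [-0.9, -0.4, -0.7]
gripper_width: 0.757
gripper_force: 0.0
```

jog_arm([
  [0.03, 0.08, 1, 0],
  [0, 0, 1, 0],
  [0, 0, 1, 0],
  [0, 0, 0.65, 0],
  [0, 0, 0, 0],
  [0, 0, 0, 0],
])

```text
time_s: 15.4
tcp_pos: [0.5261, -0.3877, 0.2708]
ee_rot: [[0.998, 0.061, 0.001], [0.061, -0.998, -0.001], [0.001, 0.001, -1.0]]
wrist_force: [0.0, 0.0, 0.8]
gripper_width: 0.753
gripper_force: 0.0
```

jog_arm([
  [0, 0, 0, 0],
  [0, 0, 0, 0],
  [0, 0, 0, 0],
  [0, 0, 0, 0],
  [0, 0, 0, 0],
  [0, 0, 0, 0],
], grip=40)

```text
time_s: 16.0
tcp_pos: [0.5259, -0.3876, 0.2706]
ee_rot: [[0.998, 0.061, 0.001], [0.061, -0.998, -0.001], [0.001, 0.001, -1.0]]
wrist_force: [-0.3, 1.2, 4.6]
gripper_width: 0.571
gripper_force: 30.0
```

jog_arm([
  [0, 0, -0.3, 0],
  [0, 0, -0.6, 0],
  [0, 0, -1, 0],
  [0, 0, -1, 0],
  [0, 0, -1, 0],
  [0, 0, -1, 0],
  [0, 0, -1, 0],
  [0, 0, -1, 0],
  [0, 0, -0.5, 0],
  [0, 0, 0, 0],
])

```text
time_s: 17.0
tcp_pos: [0.5257, -0.3876, 0.4197]
ee_rot: [[0.998, 0.06, 0.003], [0.06, -0.998, -0.002], [0.003, 0.002, -1.0]]
wrist_force: [0.6, 0.7, -1.0]
gripper_width: 0.57
gripper_force: 30.0
```

jog_arm([
  [0, -0.4, 0, 0],
  [0, -0.8, 0, 0],
  [0, -1, 0, 0],
  [0, -1, 0, 0],
  [0, -1, 0, 0],
  [0, -1, 0, 0],
  [0, -1, 0, 0],
  [0, -1, 0, 0],
  [0, -1, 0, 0],
  [0, -1, 0, 0],
])

```text
time_s: 18.0
tcp_pos: [0.5139, -0.202, 0.4167]
ee_rot: [[0.998, 0.061, -0.002], [0.061, -0.998, 0.001], [-0.002, -0.001, -1.0]]
wrist_force: [-0.6, 0.3, -1.1]
gripper_width: 0.573
gripper_force: 30.0
```

jog_arm([
  [0, -1, 0, 0],
  [0, -1, 0, 0],
  [0, -1, 0, 0],
  [0, -1, 0, 0],
  [0, -1, 0, 0],
  [0, -1, 0, 0],
  [0, -1, 0, 0],
  [0, -1, 0, 0],
  [0, -1, 0, 0],
  [0, -1, 0, 0],
])

```text
time_s: 19.0
tcp_pos: [0.5014, -0.0028, 0.4168]
ee_rot: [[0.998, 0.061, -0.002], [0.061, -0.998, -0.0], [-0.002, 0.0, -1.0]]
wrist_force: [0.3, -0.3, -0.5]
gripper_width: 0.574
gripper_force: 30.0
```

jog_arm([
  [0, -1, 0, 0],
  [0, -1, 0, 0],
  [0, -1, 0, 0],
  [0, -1, 0, 0],
  [0, -1, 0, 0],
  [0, -1, 0, 0],
  [0, -1, 0, 0],
  [0, -1, 0, 0],
  [0, -0.6, 0, 0],
  [0, 0, 0, 0],
])

```text
time_s: 20.0
tcp_pos: [0.4914, 0.1687, 0.4171]
ee_rot: [[0.998, 0.063, -0.001], [0.063, -0.998, -0.001], [-0.001, 0.001, -1.0]]
wrist_force: [-1.0, 0.3, -1.1]
gripper_width: 0.57
gripper_force: 30.0
```

jog_arm([
  [0, 0, 0, -1],
  [0, 0, 0, -1],
  [0, 0, 0, -1],
  [0, 0, 0, -1],
  [0, 0, 0, -1],
  [0, 0, 0, -1],
  [0, 0, 0, -1],
  [0, 0, 0, -1],
  [0, 0, 0, -1],
  [0, 0, 0, -1],
])

```text
time_s: 21.0
tcp_pos: [0.4918, 0.1666, 0.4174]
ee_rot: [[0.65, 0.76, -0.001], [0.76, -0.65, -0.001], [-0.001, -0.0, -1.0]]
wrist_force: [-0.9, 0.3, -1.2]
gripper_width: 0.574
gripper_force: 30.0
```

jog_arm([
  [0, 0, 0, -1],
  [0, 0, 0, -1],
  [0, 0, 0, -1],
  [0, 0, 0, -1],
  [0, 0, 0, -1],
  [0, 0, 0, -1],
  [0, 0, 0, -1],
  [0, 0, 0, -0.2],
  [0, 0, 0, 0],
  [0, 0, 0, 0],
])

```text
time_s: 22.0
tcp_pos: [0.4921, 0.1671, 0.4177]
ee_rot: [[0.135, 0.991, -0.0], [0.991, -0.135, -0.0], [-0.0, -0.0, -1.0]]
wrist_force: [0.3, -0.2, -0.7]
gripper_width: 0.571
gripper_force: 30.0
```

Run:
```python
from h import *
s=S();print(s['time_s'],s['tcp_pos'],np.round(s['ee_rot'],3).tolist(),s['joints'].round(1),s['wrist_force'])
im=eyes.capture('wrist');cv2.imwrite('pics/w5.png',im)
R=np.array(s['ee_rot']);d=np.array([.4813,.2877,0])-[*s['tcp_pos'][:2],0]
print('tool xy',(R.T@d).round(4),'y yaw',np.degrees(np.arctan2(R[1,1],R[0,1])))
```

```text
22.0 [0.49206019 0.16713521 0.41766572] [[0.135, 0.991, -0.0], [0.991, -0.135, -0.0], [-0.0, -0.0, -1.0]] [ 36.7  11.2 -13.   -0.  -65.8 135.5] [ 0.33591733 -0.21150638 -0.70616559]
tool xy [ 0.118 -0.027 -0.   ] y yaw -7.782103737770362
```

View pics/w5.png

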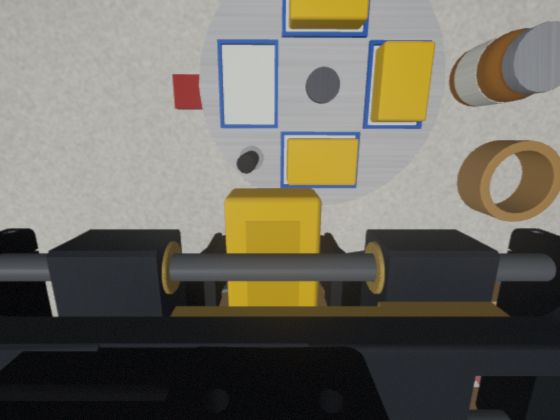

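The wrist view shows the held bar square between the fingers (273,250). The nest (248,84) is parallel to it and the peg (248,160) lies between them at lower height. Now refining the nest and the bar's offset in the grip.

Run:
```python
from h import *
im=cv2.imread('pics/w5.png');s=S();R=np.array(s['ee_rot'])
f,b=nestfit(im,(212,35,280,132));print(f,b)
n=np.array([*np.array(f[0])/1000,0]);print('nest in tool',(R.T@(n-[*s['tcp_pos'][:2],0])).round(4))
zt=s['tcp_pos'][2]
for row,z in [(197,zt-.1626),(188,zt-.1926),(188,zt-.1626),(197,zt-.1926)]:
    p=plane('wrist',(273,row),z);print(row,round(z,3),(R.T@(p-s['tcp_pos'])).round(4))
for col in (226,321):
    p=plane('wrist',(col,200),zt-.1626);print(col,(R.T@(p-s['tcp_pos'])).round(4))
for rr in range(180,206,1): print(rr,im[rr,273].tolist(),end=' ')
h=plane('wrist',(322.5,85),.065);print('hub',h,np.degrees(np.arctan2(*(n-h)[1::-1])))
```

```text
((481.4136962890625, 288.030029296875), (87.02079010009766, 62.64110565185547), 82.2748794555664) [218, 40, 60, 88, 892]
nest in tool [ 0.1183 -0.0269 -0.    ]
197 0.255 [ 3.620e-02 -1.000e-04  1.626e-01]
188 0.225 [ 3.540e-02 -1.000e-04  1.926e-01]
188 0.255 [ 4.070e-02 -1.000e-04  1.626e-01]
197 0.225 [ 2.990e-02 -1.000e-04  1.926e-01]
226 [ 0.0346 -0.0235  0.1626]
321 [0.0346 0.0238 0.1626]
180 [169, 170, 170] 181 [166, 167, 167] 182 [166, 167, 167] 183 [167, 167, 167] 184 [168, 168, 169] 185 [170, 169, 170] 186 [169, 169, 170] 187 [166, 167, 168] 188 [84, 114, 129] 189 [41, 97, 118] 190 [39, 98, 119] 191 [38, 97, 119] 192 [39, 98, 119] 193 [36, 97, 119] 194 [36, 97, 120] 195 [36, 98, 121] 196 [39, 105, 127] 197 [41, 122, 149] 198 [42, 138, 167] 199 [45, 148, 177] 200 [45, 153, 183] 201 [46, 157, 188] 202 [46, 162, 192] 203 [45, 164, 196] 204 [45, 165, 196] 205 [47, 166, 197] hub [0.56004319 0.27671064 0.065     ] 171.80806232599576
```

jog_arm([
  [0.6, -0.13, 0, 0],
  [0.95, -0.21, 0, 0],
  [0.95, -0.21, 0, 0],
  [0.95, -0.21, 0, 0],
  [0.95, -0.21, 0, 0],
  [0.95, -0.21, 0, 0],
  [0.62, -0.17, 0, 0],
  [0, 0, 0, 0],
  [0, 0, 0, 0],
])

```text
time_s: 22.95
tcp_pos: [0.4813, 0.2896, 0.4175]
ee_rot: [[0.134, 0.991, -0.001], [0.991, -0.134, -0.001], [-0.001, -0.0, -1.0]]
wrist_force: [0.3, -0.3, -1.5]
gripper_width: 0.571
gripper_force: 30.0
```

jog_arm([
  [0, 0, 0.6, 0],
  [0, 0, 1, 0],
  [0, 0, 1, 0],
  [0, 0, 1, 0],
  [0, 0, 1, 0],
  [0, 0, 0.6, 0],
  [0, 0, 0.3, 0],
  [0, 0, 0, 0],
  [0, 0, 0, 0],
])

```text
time_s: 23.85
tcp_pos: [0.4817, 0.2895, 0.3085]
ee_rot: [[0.134, 0.991, 0.001], [0.991, -0.134, 0.001], [0.001, 0.001, -1.0]]
wrist_force: [-0.0, 0.5, -1.0]
gripper_width: 0.572
gripper_force: 30.0
```

Run:
```python
from h import *
s=S();print(s['time_s'],s['tcp_pos'],np.round(s['ee_rot'],4).tolist(),s['wrist_force'])
R=np.array(s['ee_rot']);c=s['tcp_pos']-.001*R[:,0]
print('bar centre',c.round(4),'err tool',(R.T@(np.array([.4813,.2878,0])-[*c[:2],0])).round(4),'x yaw',np.degrees(np.arctan2(R[1,0],R[0,0])))
a=eyes.capture('scene');b=eyes.capture('side')
x=cv2.resize(a[150:255,320:430],(400,382),interpolation=2);y=cv2.resize(b[100:205,150:260],(400,382),interpolation=2)
cv2.imwrite('pics/scene2.png',a);cv2.imwrite('pics/side2.png',b);cv2.imwrite('pics/crop5.png',np.hstack([x,y]))
```

```text
23.85 [0.48170747 0.28945832 0.3084624 ] [[0.134, 0.991, 0.0012], [0.991, -0.134, 0.0008], [0.001, 0.0011, -1.0]] [-0.04032357  0.50500165 -0.97216371]
bar centre [0.4816 0.2885 0.3085] err tool [-0.0007 -0.0002 -0.    ] x yaw 82.30181662266641
```

View pics/crop5.png

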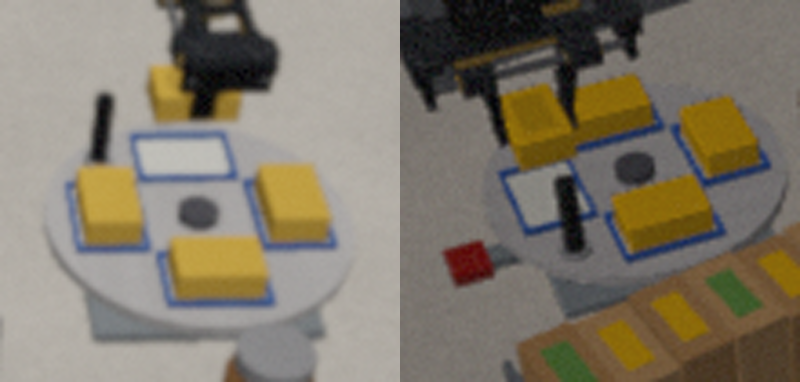

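The crops show the bar held level above the nest (scene crop 185,155, side crop 550,195), clear of the peg and the neighbouring bars. Cross-checking the bar against the nest in these two cameras.

Run:
```python
from h import *
k=400/110
def P(c,p,z):
    o=(320,150) if c=='scene' else (150-400/k,100)
    return plane(c,(o[0]+p[0]/k,o[1]+p[1]/k),z)
for c,q in [('scene',[(132,133),(227,131),(238,177),(140,180)]),('side',[(502,176),(571,160),(597,213),(527,234)])]:
    print(c,'nest',np.mean([P(c,p,.061) for p in q],0).round(4))
s=S();R=np.array(s['ee_rot']);c0=s['tcp_pos']-.001*R[:,0];zb=s['tcp_pos'][2]-.1926
x,y=R[:,0],R[:,1]
cor=lambda sx,sy,z:np.array([*(c0+sx*.0375*x+sy*.025*y)[:2],z])
o={'scene':(320,150),'side':(150-400/k,100)}
for c in o:
    for n,z in (('bot',zb),('top',zb+.03)):
        print(c,n,[(sx,sy,((pix(c,cor(sx,sy,z))-o[c])*k).round(0).tolist()) for sx in(-1,1) for sy in (-1,1)])
```

```text
scene nest [0.4861 0.2899 0.061 ]
side nest [0.4821 0.2797 0.061 ]
scene bot [(-1, -1, [143.0, 88.0]), (-1, 1, [152.0, 123.0]), (1, -1, [226.0, 86.0]), (1, 1, [237.0, 121.0])]
scene top [(-1, -1, [147.0, 61.0]), (-1, 1, [156.0, 96.0]), (1, -1, [231.0, 59.0]), (1, 1, [243.0, 94.0])]
side bot [(-1, -1, [519.0, 173.0]), (-1, 1, [577.0, 157.0]), (1, -1, [495.0, 122.0]), (1, 1, [551.0, 107.0])]
side top [(-1, -1, [513.0, 144.0]), (-1, 1, [572.0, 128.0]), (1, -1, [489.0, 94.0]), (1, 1, [546.0, 79.0])]
```

```bash
cat > fit.py <<'E'
from h import *
def box(c,ctr,yaw,z0,U,off,sh):
    a=np.radians(yaw);x=np.array([np.cos(a),np.sin(a)]);y=np.array([-x[1],x[0]])
    pts=[pix(c,[*(np.array(ctr)+sx*.0375*x+sy*.025*y),z]) for sx in(-1,1) for sy in(-1,1) for z in(z0,z0+.03)]
    return cv2.convexHull(np.array(pts,np.float32))[:,0]
def fit(c,im,boxes,ignore,name):
    U=4;h0=np.min(np.vstack(boxes),0)-8;h1=np.max(np.vstack(boxes),0)+8
    x0,y0=h0.astype(int);x1,y1=h1.astype(int)
    crop=cv2.resize(im[y0:y1,x0:x1],None,fx=U,fy=U,interpolation=cv2.INTER_CUBIC)
    hsv=cv2.cvtColor(crop,cv2.COLOR_BGR2HSV)
    m=cv2.inRange(hsv,(18,130,60),(36,255,255))>0
    # offset: pixel centre convention
    tr=lambda P,d:(((P+d-[x0,y0]+.5)*U-.5)*16).round().astype(np.int32)
    valid=cv2.dilate((hsv[...,2]<75).astype(np.uint8),np.ones((7,7)))==0
    for b in ignore:
        q=np.zeros(m.shape,np.uint8);cv2.fillConvexPoly(q,tr(b,np.zeros(2)),1,shift=4);valid&=cv2.dilate(q,np.ones((17,17)))==0
    best=[]
    for dx in np.arange(-6,6.01,.25):
        for dy in np.arange(-6,6.01,.25):
            q=np.zeros(m.shape,np.uint8)
            for b in boxes: cv2.fillConvexPoly(q,tr(b,np.array([dx,dy])),1,shift=4)
            best.append((((q>0)!=m)[valid].sum()/U**2,dx,dy))
    best.sort();print(c,name,'shift',best[0],best[1])
    return np.array(best[0][1:])
E
cat > chk.py <<'E'
from fit import *
import sys
s=S();R=np.array(s['ee_rot']);c0=(s['tcp_pos']-.001*R[:,0])[:2];zb=s['tcp_pos'][2]-.1926
yaw=np.degrees(np.arctan2(R[1,0],R[0,0]));th=172.2
ax=np.array([.4813,.2878])-.08*np.array([np.cos(np.radians(th)),np.sin(np.radians(th))])
A=[];B=[]
for c in('scene','side'):
    im=cv2.imread(f'pics/{c}{sys.argv[1]}.png')
    fx=[box(c,ax+.08*np.array([np.cos(np.radians(th+k)),np.sin(np.radians(th+k))]),th+k+90,.055,0,0,0) for k in(90,180,270)]
    hb=box(c,c0,yaw,zb,0,0,0)
    use=fx if c=='scene' else [fx[0],fx[1]]
    d1=fit(c,im,use,[hb]+([fx[2]] if c=='side' else []),'fixed');d2=fit(c,im,[hb],fx,'held')
    X=np.array([*c0,zb+.015]);J=np.array([(pix(c,X+e)-pix(c,X-e))/.002 for e in np.eye(3)*.001]).T
    A.append(J);B.append(d2-d1)
A=np.vstack(A);B=np.hstack(B);e,res,*_=np.linalg.lstsq(A,B,rcond=None)
print('held minus fixed offset mm (world)',(e*1000).round(1),'resid px',(A@e-B).round(2),'tool xy mm',(R.T@e*1000).round(1))
E
python3 chk.py 2
```

```text
scene fixed shift (np.float64(334.0), np.float64(0.0), np.float64(-1.5)) (np.float64(334.0625), np.float64(-0.25), np.float64(-1.5))
scene held shift (np.float64(38.125), np.float64(1.0), np.float64(-1.5)) (np.float64(38.3125), np.float64(1.25), np.float64(-1.5))
side fixed shift (np.float64(127.5), np.float64(0.75), np.float64(0.25)) (np.float64(127.5625), np.float64(0.75), np.float64(0.0))
side held shift (np.float64(26.75), np.float64(0.5), np.float64(-1.0)) (np.float64(27.0), np.float64(0.75), np.float64(-1.0))
held minus fixed offset mm (world) [1.3 3.2 1.4] resid px [ 0.15 -0.21  0.15  0.19] tool xy mm [ 3.4  0.9 -1.4]
```

Run:
```python
from fit import *
th=172.2;ax=np.array([.4813,.2878])-.08*np.array([np.cos(np.radians(th)),np.sin(np.radians(th))])
s=S();R=np.array(s['ee_rot']);c0=(s['tcp_pos']-.001*R[:,0])[:2];zb=s['tcp_pos'][2]-.1926
for c in('scene','side'):
    im=cv2.imread(f'pics/{c}2.png');hb=box(c,c0,82.3,zb,0,0,0)
    for k in(90,180,270):
        b=box(c,ax+.08*np.array([np.cos(np.radians(th+k)),np.sin(np.radians(th+k))]),th+k+90,.055,0,0,0)
        hsv=cv2.cvtColor(im,cv2.COLOR_BGR2HSV);m=cv2.inRange(hsv,(18,130,60),(36,255,255));q=np.zeros(m.shape,np.uint8);cv2.fillConvexPoly(q,b.round().astype(int),1)
        lo,hi=b.min(0).round(1),b.max(0).round(1)
        l=blobs(m>0,(int(lo[0]-8),int(lo[1]-8),int(hi[0]+8),int(hi[1]+8)),60)
        print(c,k,'pred',lo,hi,q.sum(),'seen',[t[1] for t in l])
        fit(c,im,[b],[hb],k)
    m=cv2.inRange(cv2.cvtColor(im,cv2.COLOR_BGR2HSV),(18,130,60),(36,255,255))
    lo,hi=hb.min(0).round(1),hb.max(0).round(1);print('held',lo,hi,[t[1] for t in blobs(m>0,(int(lo[0]-8),int(lo[1]-8),int(hi[0]+8),int(hi[1]+8)),40)])
```

```text
scene 90 pred [339.5 194.8] [359.4 217.7] 438 seen [[341, 196, 18, 21, 300]]
scene 90 shift (np.float64(94.9375), np.float64(-0.75), np.float64(-1.75)) (np.float64(94.9375), np.float64(-0.5), np.float64(-1.75))
scene 180 pred [364.7 213.7] [393.9 232.6] 537 seen [[392, 205, 9, 11, 83], [367, 216, 26, 16, 370]]
scene 180 shift (np.float64(230.375), np.float64(0.0), np.float64(-1.5)) (np.float64(230.4375), np.float64(-0.25), np.float64(-1.5))
scene 270 pred [388.4 193.8] [411.1 216.8] 470 seen [[391, 196, 19, 20, 319], [380, 216, 13, 8, 94]]
scene 270 shift (np.float64(212.6875), np.float64(-1.0), np.float64(-0.5)) (np.float64(212.6875), np.float64(-1.0), np.float64(-0.25))
held [359.4 166.3] [386.8 183.7] [[361, 168, 13, 15, 145], [378, 174, 8, 9, 50]]
side 90 pred [207.1 146.7] [236.3 170.3] 508 seen [[229, 138, 15, 10, 116], [208, 148, 28, 21, 398]]
side 90 shift (np.float64(148.8125), np.float64(0.5), np.float64(0.0)) (np.float64(149.3125), np.float64(0.25), np.float64(0.0))
side 180 pred [225.5 125.1] [248.7 149.4] 409 seen [[227, 127, 22, 21, 320], [217, 148, 18, 9, 122]]
side 180 shift (np.float64(171.8125), np.float64(1.0), np.float64(0.25)) (np.float64(171.875), np.float64(0.75), np.float64(0.25))
side 270 pred [192.2 119.1] [219.6 140.6] 457 seen [[184, 120, 35, 27, 555]]
side 270 shift (np.float64(12.0), np.float64(-0.25), np.float64(0.25)) (np.float64(12.8125), np.float64(-0.5), np.float64(0.25))
held [174.4 121.7] [198.6 147.4] [[177, 122, 29, 25, 477]]
```

The nest rims hide the bottom 6 mm of the fixed bars, so the model needs correcting.

```bash
sed -i 's/def box(c,ctr,yaw,z0,U,off,sh)/def box(c,ctr,yaw,z0,U,off,sh,h=.03)/; s/(z0,z0+.03)\]/(z0,z0+h)]/; s/(18,130,60)/(16,95,60)/' fit.py; sed -i 's/th+k+90,.055,0,0,0)/th+k+90,.061,0,0,0,.024)/' chk.py
sed -i "s/    d1=fit/    ig=[hb]+([fx[2]] if c=='side' else [])\n    [fit(c,im,[fx[j]],ig+[fx[i] for i in range(3) if i!=j],j) for j in range(3 if c=='scene' else 2)]\n    d1=fit/" chk.py
sed -i "s/use,\[hb\]+(\[fx\[2\]\] if c=='side' else \[\])/use,ig/" chk.py; python3 chk.py 2
```

```text
scene 0 shift (np.float64(44.3125), np.float64(-0.25), np.float64(0.25)) (np.float64(44.3125), np.float64(0.0), np.float64(0.25))
scene 1 shift (np.float64(44.5), np.float64(0.75), np.float64(0.25)) (np.float64(45.0625), np.float64(0.75), np.float64(0.5))
scene 2 shift (np.float64(44.6875), np.float64(-0.5), np.float64(0.25)) (np.float64(44.6875), np.float64(-0.25), np.float64(0.75))
scene fixed shift (np.float64(140.875), np.float64(-0.25), np.float64(0.25)) (np.float64(140.875), np.float64(0.0), np.float64(0.25))
scene held shift (np.float64(27.0), np.float64(0.75), np.float64(-1.0)) (np.float64(28.3125), np.float64(1.0), np.float64(-1.0))
side 0 shift (np.float64(57.9375), np.float64(0.25), np.float64(0.25)) (np.float64(58.0), np.float64(0.25), np.float64(0.5))
side 1 shift (np.float64(10.8125), np.float64(0.25), np.float64(0.5)) (np.float64(12.0625), np.float64(0.5), np.float64(0.5))
side fixed shift (np.float64(152.0), np.float64(0.25), np.float64(0.5)) (np.float64(154.6875), np.float64(0.25), np.float64(0.25))
side held shift (np.float64(21.0625), np.float64(0.25), np.float64(-0.75)) (np.float64(21.375), np.float64(0.5), np.float64(-0.75))
held minus fixed offset mm (world) [0.8 1.8 4.3] resid px [-0.21  0.28 -0.2  -0.26] tool xy mm [ 1.9  0.6 -4.3]
```

The cameras agree to about 2 mm in plane. Making a small correction and descending.

jog_arm([
  [-0.08, -0.02, 0, 0],
  [0, 0, 0.4, 0],
  [0, 0, 0.5, 0],
  [0, 0, 0.5, 0],
  [0, 0, 0.4, 0],
  [0, 0, 0.2, 0],
  [0, 0, 0, 0],
  [0, 0, 0, 0],
  [0, 0, 0, 0],
])

```text
time_s: 24.85
tcp_pos: [0.4809, 0.288, 0.2682]
ee_rot: [[0.134, 0.991, 0.001], [0.991, -0.134, 0.001], [0.001, 0.001, -1.0]]
wrist_force: [-1.0, -0.4, -1.0]
gripper_width: 0.572
gripper_force: 30.0
```

```bash
python3 - <<'E'
from h import *
for c in('scene','side','wrist'): cv2.imwrite(f'pics/{c}3.png',eyes.capture(c))
E
python3 chk.py 3
python3 - <<'E'
from h import *
s=S();print(s['time_s'],s['tcp_pos'],np.round(s['ee_rot'],4).tolist(),s['wrist_force'])
R=np.array(s['ee_rot'])
im=cv2.imread('pics/wrist3.png');hsv=cv2.cvtColor(im,cv2.COLOR_BGR2HSV)
for n,lo,hi in(('yel',(18,130,60),(36,255,255)),('blue',(105,110,60),(125,255,255))):
    for m,st,ce in blobs(cv2.inRange(hsv,lo,hi)>0,(150,60,400,330),60): print(n,st)
print('nest outer corners pred',[pix('wrist',[*(np.array([.4813,.2878])+sx*.0445*R[:2,0]+sy*.032*R[:2,1]),.061]).round(1).tolist() for sx in(1,) for sy in(-1,1)])
print([ (rr,im[rr,273].tolist()) for rr in range(160,206,2)])
E
```

```text
scene 0 shift (np.float64(43.75), np.float64(-0.25), np.float64(0.25)) (np.float64(43.75), np.float64(0.0), np.float64(0.25))
scene 1 shift (np.float64(45.6875), np.float64(0.75), np.float64(0.25)) (np.float64(46.25), np.float64(0.75), np.float64(0.5))
scene 2 shift (np.float64(45.0), np.float64(-0.5), np.float64(0.5)) (np.float64(45.0625), np.float64(-0.5), np.float64(0.25))
scene fixed shift (np.float64(141.875), np.float64(-0.25), np.float64(0.25)) (np.float64(141.875), np.float64(0.0), np.float64(0.25))
scene held shift (np.float64(24.25), np.float64(1.0), np.float64(-1.25)) (np.float64(25.625), np.float64(1.0), np.float64(-1.0))
side 0 shift (np.float64(58.25), np.float64(0.25), np.float64(0.25)) (np.float64(58.4375), np.float64(0.0), np.float64(0.5))
side 1 shift (np.float64(11.0), np.float64(0.25), np.float64(0.5)) (np.float64(12.25), np.float64(0.5), np.float64(0.5))
side fixed shift (np.float64(150.625), np.float64(0.25), np.float64(0.5)) (np.float64(152.9375), np.float64(0.0), np.float64(0.5))
side held shift (np.float64(19.5), np.float64(0.75), np.float64(0.0)) (np.float64
[... 408 characters left out ...]
43, 18, 51, 418]
yel [171, 281, 229, 36, 4475]
blue [329, 60, 71, 105, 1117]
blue [225, 169, 99, 31, 775]
nest outer corners pred [[223.5, 170.1], [323.7, 170.1]]
[(160, [175, 174, 173]), (162, [176, 175, 174]), (164, [176, 175, 174]), (166, [175, 175, 174]), (168, [159, 150, 146]), (170, [164, 97, 65]), (172, [169, 100, 66]), (174, [168, 98, 64]), (176, [190, 190, 188]), (178, [193, 197, 195]), (180, [192, 197, 195]), (182, [192, 197, 196]), (184, [193, 197, 196]), (186, [192, 197, 195]), (188, [109, 139, 149]), (190, [46, 99, 120]), (192, [44, 99, 120]), (194, [44, 100, 121]), (196, [46, 107, 129]), (198, [50, 141, 169]), (200, [51, 154, 184]), (202, [52, 163, 194]), (204, [53, 168, 198])]
```

The wrist view (numbers only) shows the nest rim centred on the bar sideways and about 2 mm further ahead along its length. A final trim, then settle.

jog_arm([
  [0.06, 0.01, 0.04, 0],
  [0, 0, 0, 0],
  [0, 0, 0, 0],
  [0, 0, 0, 0],
  [0, 0, 0, 0],
  [0, 0, 0, 0],
])

```text
time_s: 25.6
tcp_pos: [0.4811, 0.289, 0.2669]
ee_rot: [[0.134, 0.991, 0.0], [0.991, -0.134, -0.0], [-0.0, 0.0, -1.0]]
wrist_force: [0.2, 0.3, -1.2]
gripper_width: 0.575
gripper_force: 30.0
```

Run:
```python
from h import *
s=S();print(s['time_s'],s['tcp_pos'],np.round(s['joint_velocities'],2),s['wrist_force'],s['gripper_force'],np.round(s['ee_rot'],4).tolist())
if abs(s['tcp_pos'][2]-.2675)<.0025: print(r.finish_job())
```

```text
25.6 [0.4811474  0.2889925  0.26694547] [ 0.02 -0.03 -0.04 -0.11  0.03 -0.02] [ 0.22583432  0.26252327 -1.21471919] 29.998873472213745 [[0.134, 0.991, 0.0], [0.991, -0.134, -0.0], [-0.0, 0.0, -1.0]]
the job is handed in; nothing more can be done
None
```

The job is handed in at 25.6 s: the table is against its stop with the empty nest at the red mark, and the honey soap is held still and level over that nest. The bar is centred to within about 2 mm, about 13 mm above the rim by the arm's pose and about 17 mm by the fixed cameras.

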